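Open the twist-lock canister of unknown hand

TASK

Take the cap off the taller of the two printed canisters: its twist lock may be right- or left-handed and nothing shows which, so try gently one way and, if it will not go, the other, until the cap comes free. Lift it off and finish while still holding it, level and still, straight above the open mouth with the cap's underside about 8 cm over the rim. Leave the glue bottle, the tape roll and the pot where they stand.

Things in the scene. Friction and masses are not known exactly. Their poses are not given: they have to be found in the camera images.
- canister: The taller canister, fixed to the desk: grey printed plastic, round, 74 mm in diameter (bands 76) up to 98 mm high, then a neck 64 mm in diameter up to the rim at 130 mm; foot plate 96 x 96 x 6 mm. Left or right of its shorter neighbour. Origin: centre of the underside, z up; its yaw is random and says nothing about the hand of the lock.
- short_canister: The shorter neighbour, not to be opened: the same look and widths, fixed, one solid piece; rim 75 mm, cap top 110 mm high. Origin: centre of the underside.
- canister_mouth (a point): Centre of the taller canister's rim, 130 mm above its underside. The lock has no pitch: the cap does not rise as it turns. From about 40 degrees of turn on it lifts straight off; before that it has only 1 to 2 mm of lift. Its plug, of radius 27.5 mm, must rise 30 mm to leave the neck.
- cap: Loose black round cap, about 60 g, locked on the taller canister; a flange 64 mm in diameter, 5 mm thick, and on it the round ribbed knob to grip, 30 mm in diameter and 30 mm high. Origin: centre of the flange's underside, on the rim; z up.
- cap_top (a point): Centre of the knob's top, 35 mm above the cap's origin; a small bar 13 x 5 x 3 mm on the flange marks the cap's +x. The wrong way (either, random each time) the cap meets a hard stop after about 5 to 15 degrees (up to 23 if forced) and fingers turning on slip round it; the right way it turns easily to a hard stop about 55 to 70 degrees from the start.
- glue: Bystander: small white glue bottle, 38 mm in diameter, 100 mm high, standing loose. Origin: centre of the underside.
- tape: Bystander: roll of tape lying flat, 70 mm outside, 19 mm high, loose. Origin: centre of the underside.
- pot: Bystander: small white open pot, 60 mm across the rim, 50 mm high, loose. Origin: centre of the underside.

How it is judged:
At the end, for the whole second after the job is handed in: The cap is held by the fingers, its underside 50 to 120 mm above the rim and within 30 mm sideways of the mouth's centre, tilted less than 0.25 rad, slower than 0.03 m/s, not touching the canister (z of cap in the frame of canister_mouth between 0.05 and 0.12 m and horizontal distance between cap and canister_mouth below 0.03 m and angle between cap's own z axis and vertical below 0.25 rad and contact force between the fingers and cap above 2 N and contact force between cap and canister below 0.1 N and linear speed of cap below 0.03 m/s); the arm keeps its last pose, push and grip.
It fails at once if the small white glue bottle is moved by more than 25 mm (distance of glue from where it was at the start of the episode above 0.025 m).
It fails at once if the roll of tape lying flat is moved by more than 25 mm (distance of tape from where it was at the start of the episode above 0.025 m).
It fails at once if the small white pot is moved by more than 25 mm (distance of pot from where it was at the start of the episode above 0.025 m).
It also fails if it takes over 40 s, if anything falls off the work surface, if the arm or the gripper's body presses on something with over 40 N, if the wrist force passes 120 N, or if a joint passes its speed limit or range.

ROBOT

A 7-joint arm with a two-finger parallel gripper is mounted at the origin on the work surface. World frame = base frame: x ahead of the robot, y to its left, z up, the work surface at z = 0. Lengths are in m, angles in rad, forces in N, time in s.
With the tool pointing down it reaches from about 0.4 to 0.85 m from the base axis. Payload 4.5 kg.
Tool frame: the origin (TCP) lies at the very end of the fingers, on their centre line; the grasp point (between the pads) lies 19 mm behind it (r.grip_depth is the z of the grasp point in the tool frame, in m); z points along the fingers, y is the line along which they close (so a half turn about z gives the same grasp; the last joint's range is limited). The gripper opens to 88 mm and grips with 3 to 60 N. Pads are 18 mm wide; open, the fingers measure 123 mm over their backs; the gripper's body (75 mm by 187 mm) begins 45 mm behind the grasp point.
Start: joints at [1.374, 0.689, -0.195, 1.565, 0.157, 0.902, -0.215], TCP at [0.143, -0.608, 0.239] pointing down, gripper open.
Joint ranges: [-3.01, 3.01], [-0.46, 2.08], [-1.47, 1.51], [0.13, 2.56], [-1, 4.14], [0.04, 2.09], [-2.66, 2.66]. Speed limits (rad/s): [2.57, 2.57, 3.14, 3.14, 3.14, 3.14, 3.14].

INTERFACE

Orientations are given as a unit quaternion [x, y, z, w].
In Python, from plant import r gives the robot as it stands.
- The arm moves only by the shell command python3 steer.py FILE [FORCE], which reads ROWS from the file FILE. ROWS is a JSON list of rows, 1 to 10 of them, each an object with the fields finger_gap (the opening from 0.0 (shut) to 1.0 (fully open)), pos (a list: dx, dy, dz in units of 20 mm), rot (a list: a rotation vector rx, ry, rz in rad); a field left out counts as zero (the opening has to be given); each row is the pose to reach, as a shift and turn from the pose commanded when the command began, along the tool's axes at that moment; what a row does not reach only later rows make up. A row lasts 1/10 s, in which the tool goes at most 0.05 m and 0.15 rad, less where a joint would pass 70% of its speed; a pose out of reach is approached as far as the arm can. The fingers move at their own pace and stop on an object; FORCE is the grip in N (left out, the last holds). Time passes only in rows, so rows that do not move let the fingers close. It prints the time, the measured TCP pose, the force, the opening and the grip force at its end. Input that does not fit is refused with a message, and nothing moves.
- r.get_state(): the state, without advancing time (a new reading comes with each control period).
- r.snapshot(name): name is "side" or "top"; returns the picture (420x560x3 uint8, red, green, blue); there is no depth.
- r.camera_params(name): a dict with "fx", "fy", "cx", "cy" (pixels), "rvec" (rotation vector, rad) and "tvec" (3), from world to camera coordinates, as OpenCV has them. Camera axes: x right, y down, z forward; pixel columns grow to the right and rows downward; lengths in m; the calibration is good to about 2 mm. A picture is of the moment at which its call begins. camera_params takes no time and is no camera call.
- r.finish_job(): hands the job in; it is judged then, once.
The state is a dict: "clock": time; "q": joint angles; "qd": joint speeds; "joint_torque": joint torques, N m; "tool_pos": TCP position; "eef_rot": TCP orientation; "contact_force": force on the tool from outside, world axes, zero at the start; "moment": the same for the moment, N m; "opening": opening from 0.0 (shut) to 1.0 (fully open); "finger_force": force on a finger pad.
Only numpy, scipy, OpenCV 4.12 (cv2) and the standard library are available. Lean on these libraries where they do the work, as an engineer would, in place of code of your own. Each camera call takes 0.05 s, during which the arm holds its last target. There are 200 camera calls.

## Working session

There is one attempt and no reset: what is moved stays moved. The work goes in short steps, Python scripts to look and compute and a shell command to move; the robot and the scene stay as the last step left them, time stands still between calls to the robot, and variables do not carry over. Pictures are saved under pics/ and viewed, at most 10 in all, crops included, and the job is handed in when it is done.

```bash
ls; mkdir -p pics
python3 - <<'E'
from plant import r
import cv2
for n in("side","top"):
    cv2.imwrite(f"pics/{n}0.png",r.snapshot(n)[:,:,::-1]); print(r.camera_params(n))
s=r.get_state();print(s)
E
```

```text
pics
plant.py
steer.py
{'fx': 408.3470386825334, 'fy': 408.3470386825334, 'cx': 280.75254209141013, 'cy': 208.8933705769802, 'rvec': array([ 0.78696095, -2.57734967,  1.07446986]), 'tvec': array([0.47861955, 0.30810909, 0.54648958])}
{'fx': 392.442027169422, 'fy': 392.442027169422, 'cx': 268.1456246108475, 'cy': 207.17568697130673, 'rvec': array([ 2.14564624, -2.18846869,  0.16510121]), 'tvec': array([-0.00757703,  0.58147418,  0.79492661])}
{'clock': 0.1, 'q': array([ 1.37379385,  0.68987294, -0.19450889,  1.56620843,  0.15729377,
        0.90250371, -0.2150995 ]), 'qd': array([ 3.06172410e-04, -1.99185702e-03, -6.70854941e-04, -3.29109426e-03,
        4.01314994e-05, -6.58538017e-04,  4.40286551e-04]), 'joint_torque': array([-2.96058075e-03, -5.28503573e+01, -1.27124503e+00, -1.53839833e+01,
       -5.25113451e-02,  1.98647002e-03,  3.65484129e-05]), 'tool_pos': array([ 0.14280147, -0.60790125,  0.23801533]), 'eef_rot': array([ 9.93344865e-01,  1.15175243e-01, -1.52402988e-04, -7.87109364e-04]), 'contact_force': array([-0.56325889,  0.36922504, -1.08285586]), 'moment': array([ 0.03289268, -0.04891718, -0.02487805]), 'finger_force': 0.0, 'opening': 1.0011413291572444}
```

View pics/side0.png

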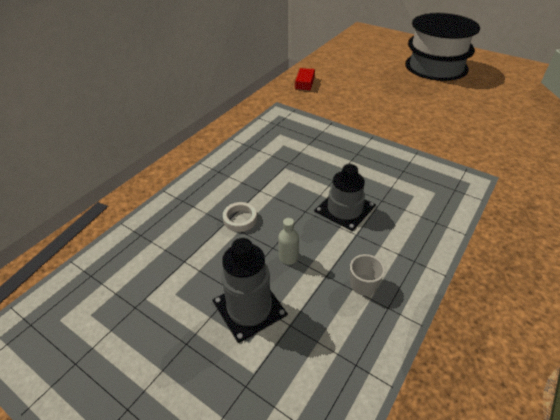

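View pics/top0.png

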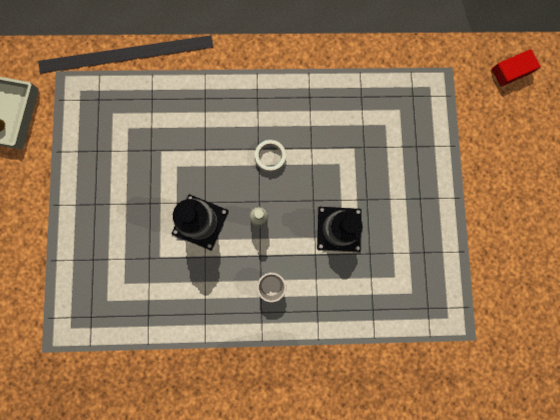

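The side view shows the canisters at about (248,285) and (348,195). In the top view they are at (198,220) and (341,228), with glue, tape and pot between them. I'll crop in closer to get accurate knob pixels.

```bash
cat > h.py <<'E'
import numpy as np,cv2
from plant import r
def PK(n):
    c=r.camera_params(n);K=np.array([[c['fx'],0,c['cx']],[0,c['fy'],c['cy']],[0,0,1]])
    return K,cv2.Rodrigues(c['rvec'])[0],c['tvec'].reshape(3,1)
def P(n):
    K,R,t=PK(n);return K@np.hstack([R,t])
def tri(s,t):
    X=cv2.triangulatePoints(P('side'),P('top'),np.float64(s).reshape(2,1),np.float64(t).reshape(2,1))[:,0];return X[:3]/X[3]
def proj(n,X):
    K,R,t=PK(n);return cv2.projectPoints(np.float64(X).reshape(-1,3),R,t,K,None)[0][:,0]
def plane(n,uv,z):
    K,R,t=PK(n);C=-R.T@t;d=R.T@np.linalg.inv(K)@np.array([[uv[0]],[uv[1]],[1]]);return (C+d*(z-C[2])/d[2])[:,0]
E
python3 - <<'E'
from h import *
S=cv2.imread('pics/side0.png');T=cv2.imread('pics/top0.png')
def crop(I,x,y,w,h): return cv2.resize(np.clip(I[y:y+h,x:x+w]*2.,0,255).astype('uint8'),(400,300),interpolation=cv2.INTER_CUBIC)
a=np.vstack([np.hstack([crop(S,200,235,120,90),crop(S,290,150,120,90)]),np.hstack([crop(T,150,180,100,75),crop(T,300,190,100,75)])])
cv2.imwrite('pics/c0.png',a)
print(tri((242,245),(187,213)),tri((350,170),(350,224)))
for n,ps in(('side',[(247,310),(345,208)]),('top',[(200,222),(340,229)])):
    print(n,[plane(n,p,0).round(3) for p in ps])
print([plane('top',p,z).round(3) for p,z in(((259,215),.1),((270,155),.019),((271,287),.05))])
E
```

```text
[0.55667357 0.12890597 0.16338607] [ 0.53577364 -0.17667871  0.103169  ]
side [array([0.556, 0.136, 0.   ]), array([ 0.534, -0.177,  0.   ])]
top [array([0.556, 0.13 , 0.   ]), array([ 0.534, -0.178,  0.   ])]
[array([0.558, 0.001, 0.1  ]), array([ 0.699, -0.026,  0.019]), array([ 0.416, -0.021,  0.05 ])]
```

View pics/c0.png

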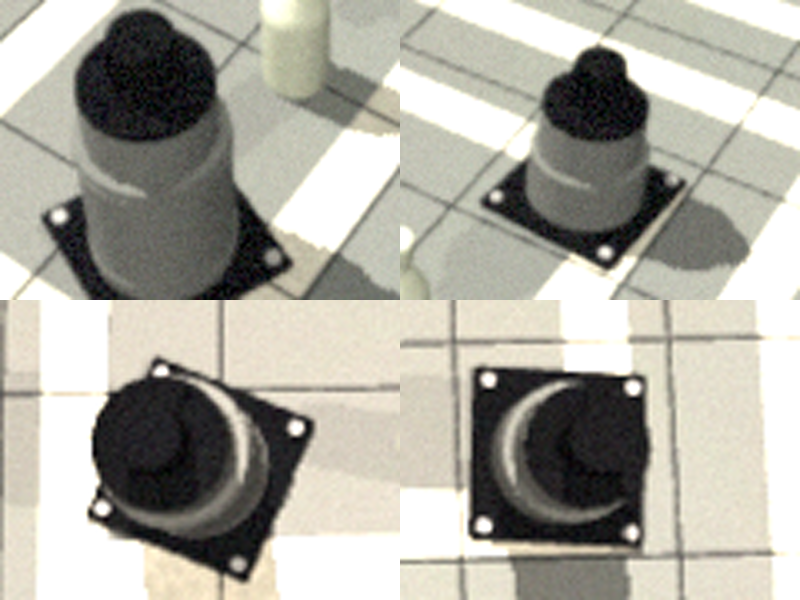

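The taller canister is the left one in both views. Its knob top is at about side (242.6,243.5) and top (187,213.8), and the screws on its foot plate centre at top (199.8,221.9).

Run:
```python
from h import *
from scipy.spatial.transform import Rotation as Ro
print(tri((242.6,243.5),(187,213.8)), plane('top',(199.8,221.9),.006),plane('top',(187,213.8),.165),plane('side',(242.6,243.5),.165))
for n in('side','top'): print(n,proj(n,[[.556,.13,.165],[.556,.13,0]]))
s=r.get_state();R=Ro.from_quat(s['eef_rot']).as_matrix();print(R.round(4))
p=s['tool_pos']
for w in([.556,.13,.24],[.556,.13,.143]): print(R.T@(np.array(w)-p))
```

```text
[0.55514628 0.12842443 0.16709633] [0.55554565 0.12988506 0.006     ] [0.55564482 0.12895786 0.165     ] [0.55613527 0.12699326 0.165     ]
side [[241.37288217 244.87600719]
 [249.20024514 307.73005191]]
top [[186.41245921 213.61247613]
 [200.15493746 221.94049237]]
[[ 9.735e-01  2.288e-01 -5.000e-04]
 [ 2.288e-01 -9.735e-01  1.500e-03]
 [-1.000e-04 -1.600e-03 -1.000e+00]]
[ 0.5710807  -0.62377955 -0.00105671]
[ 0.57109249 -0.62362446  0.09594316]
```
Target (0.5555,0.129). Cap top 165. Grip: tool over knob, TCP at z? Knob from 135 to 165. Fingertips at z 0.139 → grasp point 0.158; pads centre at 158; body begins at 203. Good. Tip above flange by ~4mm. Maybe 0.140.

The manual's scale: shifts go in units of 20 mm. Converting my numbers, -0.05 m is -2.5, 0.05 m is 2.5.

```bash
echo '[{"finger_gap": 1, "pos": [1, -0.5, 0], "rot": [0, 0, -0.05]}, {"finger_gap": 1, "pos": [2.5, -1, 0], "rot": [0, 0, -0.13]}, {"finger_gap": 1, "pos": [4.5, -1.75, 0], "rot": [0, 0, -0.23]}, {"finger_gap": 1, "pos": [6.5, -2.5, 0], "rot": [0, 0, -0.33]}, {"finger_gap": 1, "pos": [8.75, -3.35, 0], "rot": [0, 0, -0.43]}, {"finger_gap": 1, "pos": [11, -4.2, 0], "rot": [0, 0, -0.53]}, {"finger_gap": 1, "pos": [13.25, -5, 0], "rot": [0, 0, -0.63]}, {"finger_gap": 1, "pos": [15.25, -5.8, 0], "rot": [0, 0, -0.72]}, {"finger_gap": 1, "pos": [16.75, -6.4, 0], "rot": [0, 0, -0.78]}, {"finger_gap": 1, "pos": [17.25, -6.6, 0], "rot": [0, 0, -0.8]}]' > rows.txt && python3 steer.py rows.txt
```

```bash
cat >> h.py <<'E'
from scipy.spatial.transform import Rotation as Ro
def to(w):
    s=r.get_state();R=Ro.from_quat(s['eef_rot']).as_matrix()
    print('pos',s['tool_pos'].round(4),'delta',(R.T@(np.array(w)-s['tool_pos'])).round(4),'q',s['q'].round(2),'z',R[:,2].round(4),'y',R[:,1].round(3))
    print('t',s['clock'],'f',s['contact_force'].round(1),'m',s['moment'].round(2),'open',round(s['opening'],3),'ff',s['finger_force'])
E
python3 -c "
from h import *
to([.5555,.129,.24])"
```

```text
clock: 1.1
tool_pos: [0.4523, -0.3972, 0.2386]
eef_rot: [0.868, 0.496, 0.002, -0.001]
contact_force: [0.7, 0.1, -0.2]
opening: 1.005
finger_force: 0.0
pos [ 0.4523 -0.3972  0.2386] delta [ 5.057e-01 -1.782e-01  1.000e-04] q [ 0.87  0.68 -0.39  1.63  0.31  0.9  -0.17] z [ 0.0022  0.0024 -1.    ] y [ 0.862 -0.508  0.001]
t 1.1 f [ 0.7  0.1 -0.2] m [-0.07 -0.09  0.03] open 1.005 ff 0.0
```

Converted, 0.375 m is 18.75, 0.36 m is 18.

```bash
echo '[{"finger_gap": 1, "pos": [1, -0.35, 0], "rot": [0, 0, -0.05]}, {"finger_gap": 1, "pos": [3, -1.05, 0], "rot": [0, 0, -0.13]}, {"finger_gap": 1, "pos": [5, -1.75, 0], "rot": [0, 0, -0.22]}, {"finger_gap": 1, "pos": [7.25, -2.55, 0], "rot": [0, 0, -0.31]}, {"finger_gap": 1, "pos": [9.5, -3.35, 0], "rot": [0, 0, -0.4]}, {"finger_gap": 1, "pos": [11.75, -4.15, 0], "rot": [0, 0, -0.5]}, {"finger_gap": 1, "pos": [14, -4.95, 0], "rot": [0, 0, -0.6]}, {"finger_gap": 1, "pos": [16.25, -5.75, 0], "rot": [0, 0, -0.69]}, {"finger_gap": 1, "pos": [18, -6.35, 0], "rot": [0, 0, -0.76]}, {"finger_gap": 1, "pos": [18.75, -6.6, 0], "rot": [0, 0, -0.78]}]' > rows.txt && python3 steer.py rows.txt >/dev/null
python3 -c "
from h import *
to([.5555,.129,.24])"
```

```text
pos [ 0.5284 -0.0085  0.2388] delta [ 0.1268  0.0596 -0.001 ] q [ 0.29  0.61 -0.58  1.84  0.45  0.82 -0.28] z [ 4.0e-04  1.5e-03 -1.0e+00] y [0.97  0.242 0.001]
t 2.1 f [0.5 0.6 0.3] m [-0.07 -0.08  0.02] open 1.001 ff 0.0
```

```bash
echo '[{"finger_gap": 1, "pos": [1.5, 0.7, 0], "rot": [0, 0, -0.05]}, {"finger_gap": 1, "pos": [3.25, 1.55, 0], "rot": [0, 0, -0.1]}, {"finger_gap": 1, "pos": [5, 2.35, 0], "rot": [0, 0, -0.15]}, {"finger_gap": 1, "pos": [6, 2.8, 0], "rot": [0, 0, -0.2]}, {"finger_gap": 1, "pos": [6.34, 2.98, 0], "rot": [0, 0, -0.2]}, {"finger_gap": 1, "pos": [6.34, 2.98, 0], "rot": [0, 0, -0.2]}]' > rows.txt && python3 steer.py rows.txt >/dev/null
python3 -c "
from h import *
to([.5555,.129,.2])
cv2.imwrite('pics/top1.png',np.hstack([cv2.resize(np.clip(r.snapshot(n)[y:y+110,x:x+140,::-1]*1.6,0,255).astype('uint8'),(400,314)) for n,x,y in(('side',170,180),('top',120,160))]))"
```

```text
pos [0.5561 0.1246 0.2383] delta [0.0043 0.0013 0.0383] q [ 0.06  0.67 -0.62  1.72  0.48  0.9  -0.32] z [-5.0e-04 -1.4e-03 -1.0e+00] y [ 0.906  0.424 -0.001]
t 2.7 f [-0.   0.3 -0.8] m [-0.01 -0.11  0.  ] open 1.006 ff 0.0
```

View pics/top1.png

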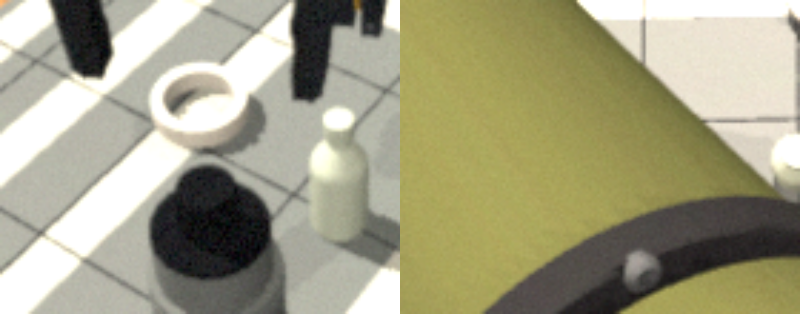

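The side crop shows the open fingers straddling the knob from above, with the glue bottle clear. The arm hides the cap in the top view. Next I'll descend partway.

```bash
echo '[{"finger_gap": 1, "pos": [0, 0, 0.75]}, {"finger_gap": 1, "pos": [0, 0, 1.75]}, {"finger_gap": 1, "pos": [0, 0, 2.5]}, {"finger_gap": 1, "pos": [0, 0, 2.5]}, {"finger_gap": 1, "pos": [0, 0, 2.5]}]' > rows.txt && python3 steer.py rows.txt >/dev/null
python3 -c "
from h import *
to([.5555,.129,.14]);print(proj('side',r.get_state()['tool_pos']))"
```

```text
pos [0.5561 0.1241 0.1888] delta [0.0047 0.0016 0.0488] q [ 0.03  0.73 -0.58  1.77  0.54  0.8  -0.37] z [-3.0e-04 -1.1e-03 -1.0e+00] y [ 0.906  0.424 -0.001]
t 3.3 f [ 0.2 -0.4 -0.1] m [-0.02 -0.1   0.01] open 0.998 ff 0.0
[[242.54007463 231.0305513 ]]
```

```bash
echo '[{"finger_gap": 1, "pos": [0.235, 0.08, 0.25]}, {"finger_gap": 1, "pos": [0.235, 0.08, 1]}, {"finger_gap": 1, "pos": [0.235, 0.08, 1.75]}, {"finger_gap": 1, "pos": [0.235, 0.08, 2.25]}, {"finger_gap": 1, "pos": [0.235, 0.08, 2.425]}, {"finger_gap": 1, "pos": [0.235, 0.08, 2.425]}]' > rows.txt && python3 steer.py rows.txt >/dev/null
python3 -c "
from h import *
to([.5555,.129,.14])
cv2.imwrite('pics/s2.png',cv2.resize(np.clip(r.snapshot('side')[190:280,180:300,::-1]*1.8,0,255).astype('uint8'),(800,600)))"
```

```text
pos [0.5554 0.1309 0.1401] delta [-0.0017 -0.0007  0.0001] q [-0.01  0.8  -0.53  1.81  0.6   0.7  -0.43] z [-2.e-04 -1.e-04 -1.e+00] y [ 0.905  0.426 -0.   ]
t 3.9 f [-0.2 -0.1  0.8] m [-0.07 -0.12  0.01] open 1.0 ff 0.0
```

View pics/s2.png

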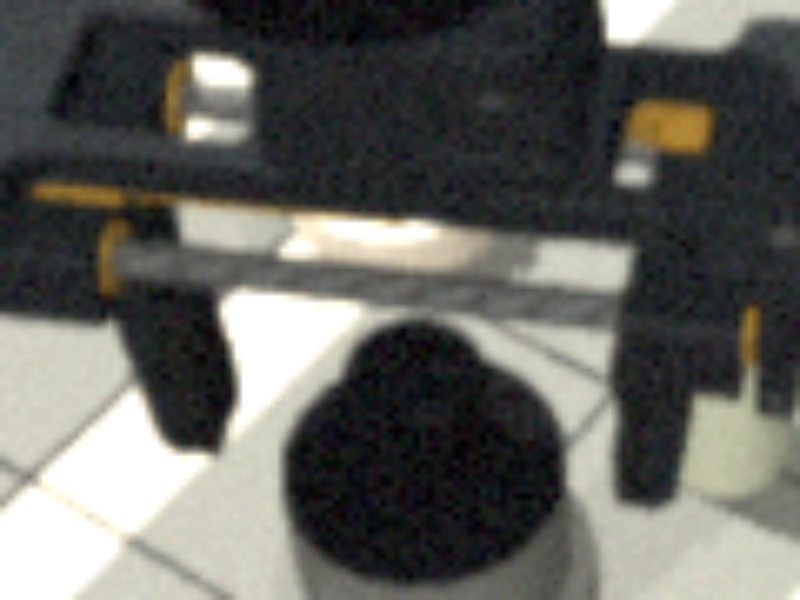

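The fingers straddle the knob: their inner edges are at crop x of about 228 and 620, and the knob is centred at about 417. Closing now with moderate force.

```bash
echo '[{"finger_gap": 0.7, "pos": [-0.05, -0.025, 0]}, {"finger_gap": 0.45, "pos": [-0.05, -0.025, 0]}, {"finger_gap": 0.3, "pos": [-0.05, -0.025, 0]}, {"finger_gap": 0.2, "pos": [-0.05, -0.025, 0]}, {"finger_gap": 0.2, "pos": [-0.05, -0.025, 0]}, {"finger_gap": 0.2, "pos": [-0.05, -0.025, 0]}, {"finger_gap": 0.2, "pos": [-0.05, -0.025, 0]}, {"finger_gap": 0.2, "pos": [-0.05, -0.025, 0]}, {"finger_gap": 0, "pos": [-0.05, -0.025, 0]}, {"finger_gap": 0, "pos": [-0.05, -0.025, 0]}]' > rows.txt && python3 steer.py rows.txt 25 >/dev/null
python3 -c "
from h import *
to([.5555,.129,.14])"
```

```text
pos [0.5558 0.1299 0.1403] delta [-0.0007 -0.0006  0.0003] q [-0.01  0.8  -0.53  1.81  0.6   0.7  -0.43] z [ 8.e-04  5.e-04 -1.e+00] y [0.905 0.426 0.001]
t 4.95 f [ 1.3 -0.4 -0.7] m [ 0.09 -0.39 -0.02] open 0.336 ff 25.000212835147977
```

Opening 0.336 is 29.6 mm, which matches the knob. I'll try gently one way.

```bash
echo '[{"finger_gap": 0, "rot": [0, 0, 0.03]}, {"finger_gap": 0, "rot": [0, 0, 0.07]}, {"finger_gap": 0, "rot": [0, 0, 0.11]}, {"finger_gap": 0, "rot": [0, 0, 0.15]}, {"finger_gap": 0, "rot": [0, 0, 0.15]}]' > rows.txt && python3 steer.py rows.txt  >/dev/null
python3 -c "
from h import *
to([.5555,.129,.14])"
echo '[{"finger_gap": 0, "rot": [0, 0, 0.03]}, {"finger_gap": 0, "rot": [0, 0, 0.07]}, {"finger_gap": 0, "rot": [0, 0, 0.11]}, {"finger_gap": 0, "rot": [0, 0, 0.15]}, {"finger_gap": 0, "rot": [0, 0, 0.15]}]' > rows.txt && python3 steer.py rows.txt  >/dev/null
python3 -c "
from h import *
to([.5555,.129,.14])"
```

```text
pos [0.5557 0.1298 0.1403] delta [-0.0007 -0.0004  0.0003] q [-0.03  0.79 -0.49  1.81  0.56  0.68 -0.55] z [ 7.e-04  1.e-04 -1.e+00] y [0.959 0.285 0.001]
t 5.45 f [1.5 0.2 0.5] m [ 0.16 -0.5   0.04] open 0.332 ff 25.001557040959597
pos [0.5562 0.1301 0.1405] delta [-0.001  -0.0008  0.0005] q [-0.05  0.78 -0.44  1.81  0.52  0.66 -0.66] z [ 1.8e-03  5.0e-04 -1.0e+00] y [0.99  0.139 0.002]
t 5.95 f [ 4.2  0.1 -0.1] m [-0.04 -0.95  0.44] open 0.332 ff 25.00140432268381
```

The moment jumped to 0.44 N·m at about 17°, so this is the stop. Turning the other way.

```bash
echo '[{"finger_gap": 0, "rot": [0, 0, -0.04]}, {"finger_gap": 0, "rot": [0, 0, -0.1]}, {"finger_gap": 0, "rot": [0, 0, -0.17]}, {"finger_gap": 0, "rot": [0, 0, -0.24]}, {"finger_gap": 0, "rot": [0, 0, -0.31]}, {"finger_gap": 0, "rot": [0, 0, -0.38]}, {"finger_gap": 0, "rot": [0, 0, -0.45]}, {"finger_gap": 0, "rot": [0, 0, -0.5]}, {"finger_gap": 0, "rot": [0, 0, -0.5]}]' > rows.txt && python3 steer.py rows.txt  >/dev/null
python3 -c "
from h import *
to([.5555,.129,.14])"
```

```text
pos [0.5552 0.1307 0.1403] delta [-0.0016 -0.0008  0.0003] q [ 0.02  0.81 -0.58  1.81  0.65  0.72 -0.28] z [-2.0e-04  2.1e-03 -1.0e+00] y [0.801 0.598 0.001]
t 6.85 f [2.1 2.9 0. ] m [ 0.57 -0.69 -0.01] open 0.33 ff 25.002012653276324
```

```bash
echo '[{"finger_gap": 0, "pos": [-0.04, -0.02, 0], "rot": [0, 0, -0.04]}, {"finger_gap": 0, "pos": [-0.04, -0.02, 0], "rot": [0, 0, -0.1]}, {"finger_gap": 0, "pos": [-0.04, -0.02, 0], "rot": [0, 0, -0.17]}, {"finger_gap": 0, "pos": [-0.04, -0.02, 0], "rot": [0, 0, -0.24]}, {"finger_gap": 0, "pos": [-0.04, -0.02, 0], "rot": [0, 0, -0.31]}, {"finger_gap": 0, "pos": [-0.04, -0.02, 0], "rot": [0, 0, -0.38]}, {"finger_gap": 0, "pos": [-0.04, -0.02, 0], "rot": [0, 0, -0.45]}, {"finger_gap": 0, "pos": [-0.04, -0.02, 0], "rot": [0, 0, -0.52]}, {"finger_gap": 0, "pos": [-0.04, -0.02, 0], "rot": [0, 0, -0.55]}, {"finger_gap": 0, "pos": [-0.04, -0.02, 0], "rot": [0, 0, -0.55]}]' > rows.txt && python3 steer.py rows.txt  >/dev/null
python3 -c "
from h import *
to([.5555,.129,.14])"
```

```text
pos [0.5552 0.1299 0.1403] delta [-0.0007 -0.0007  0.0003] q [ 0.1   0.85 -0.73  1.81  0.77  0.8   0.16] z [-4.0e-04  1.9e-03 -1.0e+00] y [0.372 0.928 0.002]
t 7.85 f [0.9 5.2 1. ] m [ 1.   -0.45 -0.12] open 0.329 ff 25.002773450687528
```

```bash
echo '[{"finger_gap": 0, "pos": [-0.025, -0.025, 0], "rot": [0, 0, -0.04]}, {"finger_gap": 0, "pos": [-0.025, -0.025, 0], "rot": [0, 0, -0.09]}, {"finger_gap": 0, "pos": [-0.025, -0.025, 0], "rot": [0, 0, -0.14]}, {"finger_gap": 0, "pos": [-0.025, -0.025, 0], "rot": [0, 0, -0.19]}, {"finger_gap": 0, "pos": [-0.025, -0.025, 0], "rot": [0, 0, -0.19]}]' > rows.txt && python3 steer.py rows.txt  >/dev/null
python3 -c "
from h import *
to([.5555,.129,.14])"
echo '[{"finger_gap": 0, "pos": [0, 0, -0.05]}, {"finger_gap": 0, "pos": [0, 0, -0.15]}, {"finger_gap": 0, "pos": [0, 0, -0.25]}, {"finger_gap": 0, "pos": [0, 0, -0.3]}, {"finger_gap": 0, "pos": [0, 0, -0.3]}]' > rows.txt && python3 steer.py rows.txt  >/dev/null
python3 -c "
from h import *
to([.5555,.129,.14])"
```

```text
pos [0.5553 0.1296 0.1403] delta [-0.0003 -0.0005  0.0003] q [ 0.12  0.86 -0.78  1.8   0.8   0.82  0.32] z [-5.0e-04  2.3e-03 -1.0e+00] y [0.189 0.982 0.002]
t 8.35 f [1.6 5.  0.2] m [ 1.23 -0.38 -0.09] open 0.334 ff 25.003387928009033
pos [0.5551 0.1283 0.1458] delta [-0.0003  0.0008  0.0058] q [ 0.13  0.85 -0.78  1.8   0.8   0.84  0.33] z [-0.0013  0.     -1.    ] y [ 0.19   0.982 -0.   ]
t 8.85 f [ 0.4  4.2 -2.9] m [ 1.   -0.35 -0.03] open 0.33 ff 25.032909465953708
```

The cap rose 5.5 mm against only about 3 N, so it is free. Lifting.

Converted, -0.0745 m is -3.725, 0.001 m is 0.05.

```bash
echo '[{"finger_gap": 0, "pos": [0, 0.05, -0.2]}, {"finger_gap": 0, "pos": [0, 0.05, -0.55]}, {"finger_gap": 0, "pos": [0, 0.05, -1]}, {"finger_gap": 0, "pos": [0, 0.05, -1.5]}, {"finger_gap": 0, "pos": [0, 0.05, -2.1]}, {"finger_gap": 0, "pos": [0, 0.05, -2.75]}, {"finger_gap": 0, "pos": [0, 0.05, -3.3]}, {"finger_gap": 0, "pos": [0, 0.05, -3.6]}, {"finger_gap": 0, "pos": [0, 0.05, -3.725]}, {"finger_gap": 0, "pos": [0, 0.05, -3.725]}]' > rows.txt && python3 steer.py rows.txt  >/dev/null
echo '[{"finger_gap": 0}, {"finger_gap": 0}, {"finger_gap": 0}, {"finger_gap": 0}]' > rows.txt && python3 steer.py rows.txt  >/dev/null
python3 -c "
from h import *
to([.5555,.129,.22])
cv2.imwrite('pics/s3.png',cv2.resize(np.clip(r.snapshot('side')[150:330,160:400,::-1]*1.8,0,255).astype('uint8'),(800,600)))"
```

```text
pos [0.5559 0.1291 0.2205] delta [ 0.0004 -0.0001  0.0005] q [ 0.17  0.76 -0.86  1.73  0.68  0.97  0.42] z [-4.e-04 -2.e-04 -1.e+00] y [ 0.19   0.982 -0.   ]
t 10.25 f [-0.4  0.3 -1. ] m [ 0.03 -0.17 -0.01] open 0.333 ff 25.0001707021147
```

View pics/s3.png

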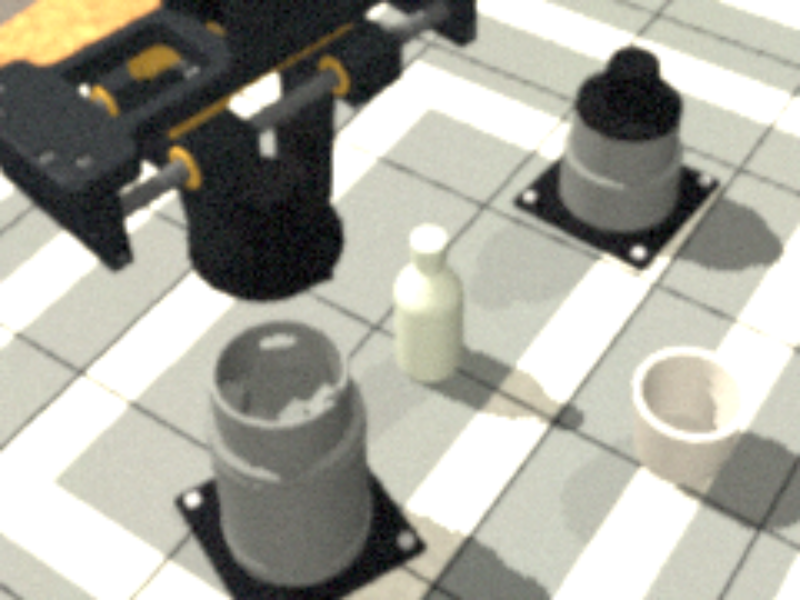

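The cap hangs level in the fingers at crop (265,250), straight above the open mouth at (282,372). The bystanders are where they were and everything is still.

```bash
python3 -c "
from plant import r
print(r.finish_job())"
```

```text
the job is handed in; nothing more can be done
None
```

The taller canister's cap is off and the job is handed in, with the cap held level about 8 cm above the open mouth and the glue, tape and pot left alone; the hand-in gave no verdict.

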